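# Read the clamp's code plate, then hold its release slide at the mark

## Robot

A 7-joint arm with a two-finger parallel gripper is mounted at the origin on the work surface. World frame = base frame: x ahead of the robot, y to its left, z up, the work surface at z = 0. Lengths are in m, angles in rad, forces in N, time in s.
With the tool pointing down it reaches from about 0.425 to 0.825 m from the base axis. Payload 3.6 kg.
Tool frame: the origin (TCP) lies on the centre line of the jaws, within the pads' length; the fingertips stand 11 mm ahead of it and the grasp point (between the pads) lies 8 mm behind it (ctrl.tip_reach is the z of the fingertips in the tool frame, in m); z points along the fingers, x is the direction in which the jaws open and shut, and the axes are right-handed (so a half turn about z gives the same grasp; the last joint's range is limited). The gripper opens to 93 mm and grips with 3 to 60 N. Pads are 15 mm wide; open, the fingers measure 128 mm over their backs; the gripper's body (75 mm by 188 mm) begins 65 mm behind the grasp point.
Start: joints at [1.117, 0.615, -0.013, 1.423, 0.008, 1.103, -0.04], TCP at [0.269, -0.592, 0.23] pointing down, gripper open.
Joint ranges: [-3.12, 3.12], [-0.3, 2.06], [-1.34, 1.32], [0.26, 2.42], [-1.36, 4.5], [0.01, 1.98], [-2.84, 2.84]. Speed limits (rad/s): [2.79, 2.79, 3.14, 3.14, 3.14, 3.14, 3.14].

## Interface

Orientations are given as a 3x3 rotation matrix whose columns are the frame's x, y, z axes.
In Python, from plant import ctrl, vision, workorder gives the robot as it stands.
- The arm moves only by the tool apply_moves, never from a script. Its argument "plan" is a list that holds one entry, the list of rows, each a list of 7 numbers: the shift along the world's x, y, z in units of 0.3 m (1.0 is 0.3 m), then the turn, a rotation vector about the world's x, y, z in units of pi rad (1.0 is pi rad), then the gripper's target within -1 to 1 (fully open at 1, half-way at 0, shut at -1). In form: [[[dx, dy, dz, rx, ry, rz, gripper], ...]]. A call has 1 to 20 rows; each row shifts and turns the pose as measured when the row begins; what a row does not reach is not made up. A row lasts 1/8 s, in which the tool goes at most 62.5 mm and 10.7 degrees, less where a joint would pass 70% of its speed; a pose out of reach is approached as far as the arm can. A call with a number of a shift or a turn outside -1 to 1 is refused whole. A call with a gripper value outside its range is refused whole. The fingers move at their own pace and stop on an object; "newtons" is the grip in N (left out, the last holds). Time passes only in rows, so rows that do not move let the fingers close. It gives the time, the measured TCP pose, the force and the opening at its end, in the units of the state.
- ctrl.get_state(): the state, without advancing time (a new reading comes with each control period).
- vision.read_camera(name): name is "scene" or "top" or "wrist"; returns (picture, depth): 420x560x3 uint8, red, green, blue; 420x560 float32, m along the optical axis (not along the pixel's ray), 0 where there is no reading.
- vision.calibration(name): a dict with "camera_matrix" (3x3 intrinsics, pixels), "camera_from_world" (4x4, takes a point from world to camera coordinates). Camera axes: x right, y down, z forward; pixel columns grow to the right and rows downward; lengths in m; the calibration is good to about 2 mm. A picture is of the moment at which its call begins: read the wrist's pose just before it. calibration takes no time and is no camera call; for the wrist camera it gives the pose at the moment of the call.
- workorder.hand_in(): hands the job in, once; it reports no verdict.
The state is a dict: "time": time; "joint_pos": joint angles; "joint_vel": joint speeds; "effort": joint torques, N m; "ee_pos": TCP position; "orientation": TCP orientation; "wrist_force": force on the tool from outside, world axes, zero at the start; "torque": the same for the moment, N m; "gripper_width": finger opening in m.
Only numpy, scipy, OpenCV 4.12 (cv2) and the standard library are available. Lean on these libraries where they do the work, as an engineer would, in place of code of your own. Each camera call takes 0.05 s, during which the arm holds its last target. There are 200 camera calls.

## Task

Book in the clamping fixture and open it for a part change: take the code reader out of its holder, hold its window still, squarely facing the sloped code plate on the fixture from about 6 cm away, for about two seconds, and stand it back in its holder. Then pull the fixture's spring-return slide out by its upright round handle until the pointer lies opposite the notch of the black setting clip on the scale bar, and finish while still holding it there, since it springs back when let go. Leave the tool holder, the hub and the bottle where they stand.

Things in the scene. Friction and masses are not known exactly. Their poses are not given: they have to be found in the camera images.
- fixture: Fixed clamping fixture: base plate 210 x 240 mm, cream housing 58 mm high, slotted cone chuck on it (top 124 mm high, axis at x 45, y -20 mm). Origin on the table; x points from the handle to the chuck, z up; the slide is pulled along -x, towards the robot. Housing front at x = -60 mm. Scale bar (20 mm wide, 24 mm high) at y = -94 mm, from x = -60 to -220 mm.
- code_plate: Aluminium code plate 44 x 44 mm with a black square-dot pattern, on a sloped block on the fixture's base at the fixture's +y side. Origin at the centre of its upper face, about 58 mm above the table; z axis is its outward normal, which leans 0.35 rad (20 degrees) from vertical towards the handle side (the fixture's -x); y as the fixture's.
- reader: Loose upright grey bar, 0.14 kg: body 30 x 30 mm from 22 to 130 mm above its origin, cap to 135 mm, nose 24 x 24 mm below. Origin at the reading window in its flat underside; z runs up the body, it reads out along -z. Starts in the holder, sides parallel to it. Reads with window 35 to 95 mm off the plate, line within 12 mm of its centre, axis within 15 degrees of its normal.
- holder: Fixed holder on the table: foot 85 x 85 x 8 mm, square grey socket with inside width 38 mm, rim 48 mm above the table, its floor 8 mm above the table (the reader's nose stands on it). Origin on the table below the socket's centre, z up, x and y along the socket's sides.
- release_slide (a joint): Travel of the spring-return slide in m: 0 = home (start), grows as it is pulled out along the fixture's -x, stop at 0.090. The spring pulls back with about 4 N at home and rises by 1.1 N per 10 mm. Handle and pointer move with it 1:1.
- handle (a point): Grasp point on the slide's upright round handle: a dark steel post 24 mm in diameter, from 38 to 88 mm above the table, free all round; this point lies on its axis 72 mm above the table. At home it is 80 mm in front of the housing's front face; the slide and guide below it are up to 44 mm wide, top 38 mm above the table.
- pointer_tip (a point): Tip of the 3 mm wide steel pointer that sticks out sideways (fixture's -y) from the slide, 30 mm nearer the housing than the handle's axis. It passes beside the scale bar's clip, 35 mm above the table.
- setting_clip: Small black clip, 25 x 27 x 14 mm, fixed on top of the scale bar, anywhere from about 30 to 70 mm in front of the pointer's home. It has a notch 13 mm wide between two prongs, open towards the slide (+y). Origin under the notch's middle; axes parallel to the fixture's. The pointer is at the mark when its tip and this origin agree along x.
- toolholder: Bystander: steel tapered tool holder standing on its flange, 52 mm wide, 100 mm high.
- hub: Bystander: bladed aluminium hub, 68 mm wide, 46 mm high.
- bottle: Bystander: closed white bottle, 56 mm wide, 150 mm high.
Not all that is in view belongs to the job. There is more than one size of the reader; the job needs the largest.

How it is judged:
On the way, in this order (a step that is already met when the one before it is completed fails the run):
1. the held reader faces the code plate squarely and still for a second (contact force between reader and the fingers above 1 N and z of reader in the frame of code_plate between 0.03 and 0.1 m and x of code_plate in the frame of reader between -0.015 and 0.015 m and y of code_plate in the frame of reader between -0.015 and 0.015 m and angle between the z axis of reader and the z axis of code_plate, either way round below 0.28 rad and linear speed of reader below 0.03 m/s), for 1 s.
2. the reader stands in its holder again, let go (distance between reader and holder below 0.022 m and angle between reader's own z axis and vertical below 0.2 rad and contact force between reader and the fingers below 0.1 N), for 0.2 s.
At the end, for the whole second after the job is handed in: The fingers hold the slide (over 3 N of contact) at rest with the pointer within 5 mm of the middle of the clip's notch, so wholly opposite the notch, and the reader stands upright and untouched in its holder (all of step 2 and x of pointer_tip in the frame of setting_clip between -0.005 and 0.005 m and value of joint release_slide above 0.02 m and velocity of joint release_slide between -0.02 and 0.02 m/s and contact force between release_slide and the fingers above 3 N and contact force between reader and the arm below 0.1 N); the arm keeps its last pose, push and grip.
It fails at once if the tool holder is disturbed (distance of toolholder from where it was at the start of the episode above 0.03 m or angle between toolholder's own z axis and vertical above 0.5 rad).
It fails at once if the hub is disturbed (distance of hub from where it was at the start of the episode above 0.03 m or angle between hub's own z axis and vertical above 0.5 rad).
It fails at once if the bottle is disturbed (distance of bottle from where it was at the start of the episode above 0.03 m or angle between bottle's own z axis and vertical above 0.5 rad).
It also fails if it takes over 58 s, if anything falls off the work surface, if the arm or the gripper's body presses on something with over 40 N, if the wrist force passes 120 N, or if a joint passes its speed limit or range.

## Working session

There is one attempt and no reset: what is moved stays moved. The work goes in short steps, Python scripts to look and compute and a tool call to move; the robot and the scene stay as the last step left them, time stands still between calls to the robot, and variables do not carry over. Pictures are saved under pics/ and viewed, about 8 in all and at most 12, crops included, and the job is handed in when it is done.

Besides the shell and the picture viewer there is one more tool, called after "Emit:" by a JSON object that holds its "fn" and its "kwargs", one argument or row to a line. apply_moves: Moves the arm, as the interface text tells. Shifts and turns lie within -1 to 1; 1 stands for 0.3 m of shift or pi rad of turn. Its arguments: {"type":"object","properties":{"plan":{"type":"array","items":{"type":"array","items":{"type":"array","items":{"type":"number"}}}},"newtons":{"type":"number"}},"required":["plan"]}

```bash
mkdir -p pics
cat > h.py <<'E'
import numpy as np, cv2
from plant import ctrl, vision, workorder
def grab(name, tag):
    p,d=vision.read_camera(name); c=vision.calibration(name)
    np.savez(f'pics/{tag}.npz',p=p,d=d,K=c['camera_matrix'],T=c['camera_from_world'])
    cv2.imwrite(f'pics/{tag}.png',p[:,:,::-1]); return p,d
def load(tag):
    return np.load(f'pics/{tag}.npz')
def cloud(z):
    d=z['d'];K=z['K'];v,u=np.indices(d.shape)
    P=np.stack([(u-K[0,2])*d/K[0,0],(v-K[1,2])*d/K[1,1],d],-1)
    R,t=z['T'][:3,:3],z['T'][:3,3]
    W=(P-t)@R; W[d==0]=np.nan; return W
def ray(z,u,v,h):
    R,t=z['T'][:3,:3],z['T'][:3,3]; o=-R.T@t
    r=R.T@np.linalg.inv(z['K'])@np.array([u,v,1.]); return o+r*(h-o[2])/r[2]
E
python3 - <<'E'
from h import *
s=ctrl.get_state(); print(s, ctrl.tip_reach)
for n in('scene','top'):
    grab(n,n+'0'); z=load(n+'0'); print(n,z['K'],-z['T'][:3,:3].T@z['T'][:3,3],z['T'][2,:3])
a=np.hstack([cv2.imread('pics/scene0.png'),cv2.imread('pics/top0.png')])
E
```

```text
{'time': 0.0, 'joint_pos': array([ 1.11749242,  0.61589706, -0.01261539,  1.42488493,  0.00807393,
        1.10338542, -0.04038983]), 'joint_vel': array([-0.00218385, -0.0003576 ,  0.00068427, -0.00138762, -0.00068437,
        0.00030605, -0.00054936]), 'effort': array([-4.49045510e-04, -4.58929861e+01,  2.09168592e-01, -1.65740383e+01,
       -6.10330724e-02,  2.04797136e-02,  2.21035029e-04]), 'ee_pos': array([ 0.26877756, -0.59099478,  0.22850014]), 'orientation': array([[ 4.14020471e-01, -9.10266956e-01, -1.05734011e-03],
       [-9.10264068e-01, -4.14021821e-01,  2.29329643e-03],
       [-2.52527384e-03,  1.29870458e-05, -9.99996811e-01]]), 'wrist_force': array([ 0.0634021 ,  0.26317651, -0.34379996]), 'torque': array([-0.00949714, -0.00392954, -0.03511078]), 'gripper_width': 0.09288793100715874} 0.011
scene [[386.21973838   0.         276.39404653]
 [  0.         386.21973838 212.51594398]
 [  0.           0.           1.        ]] [1.10540356 0.15342724 0.731147  ] [-0.60813606 -0.16985124 -0.77544896]
top [[477.54066892   0.         289.05840759]
 [  0.         477.54066892 210.00700476]
 [  0.           0.           1.        ]] [0.46743986 0.00335841 1.3821694 ] [ 0.10911127  0.00668662 -0.99400705]
```

View pics/scene0.png

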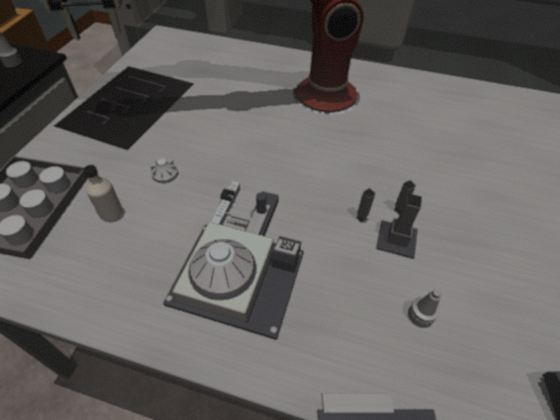

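View pics/top0.png

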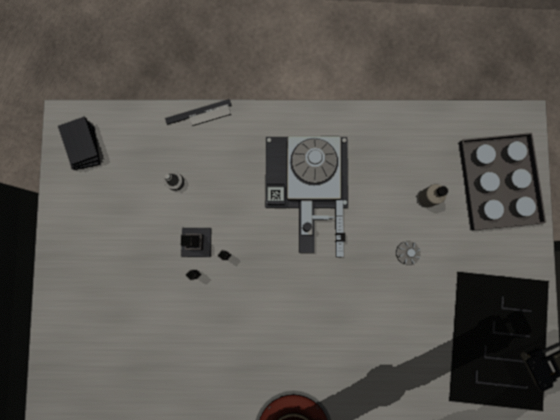

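The scene view shows the fixture at (240,265), the holder with an upright bar at (403,220), and two smaller loose bars at (366,205) and (406,193). In the top view the holder is at (196,242), the other bars at (224,255) and (193,274), the clip at (340,238) and the handle at (306,226). Next I'll enlarge the bars to confirm which one is the reader.

Run:
```python
from h import *
a=cv2.imread('pics/scene0.png')[165:265,340:440]; b=cv2.imread('pics/top0.png')[215:285,170:240]
c=cv2.imread('pics/top0.png')[125:265,255:360]
f=lambda i,w,h:cv2.convertScaleAbs(cv2.resize(i,(w,h),interpolation=cv2.INTER_CUBIC),alpha=1.6,beta=10)
cv2.imwrite('pics/crop1.png',np.vstack([np.hstack([f(a,390,300),f(b,390,300)])]))
cv2.imwrite('pics/crop2.png',f(c,450,600))
z=load('top0');W=cloud(z)
for n,(u,v) in dict(holder=(203,248),r0=(188,240),r1=(224,255),r2=(193,274),handle=(307,227),clip=(340,238),tool=(172,180),hub=(408,253),bottle=(440,190),chuck=(315,157),plate=(275,195)).items(): print(n,W[v,u].round(3),np.nanmax(W[v-8:v+9,u-8:u+9,2]).round(3))
z=load('scene0');W=cloud(z)
for n,(x0,y0,x1,y1) in dict(inholder=(388,192,424,250),left=(355,183,378,222),back=(396,178,418,205)).items():
    Q=W[y0:y1,x0:x1].reshape(-1,3);Q=Q[Q[:,2]>.02];print(n,len(Q),np.nanmin(Q,0).round(3),np.nanmax(Q,0).round(3))
```

```text
holder [0.508 0.258 0.016] 0.099
r0 [0.525 0.274 0.142] 0.149
r1 [0.487 0.186 0.095] 0.103
r2 [0.436 0.268 0.096] 0.101
handle [ 0.563 -0.037  0.09 ] 0.095
clip [ 0.537 -0.132  0.025] 0.045
tool [0.692 0.335 0.084] 0.105
hub [ 0.494 -0.317  0.053] 0.053
bottle [ 0.656 -0.381  0.149] 0.156
chuck [ 0.749 -0.057  0.123] 0.131
plate [0.655 0.052 0.059] 0.071
inholder 1083 [0.433 0.26  0.02 ] [0.549 0.305 0.145]
left 329 [0.474 0.18  0.02 ] [0.503 0.208 0.098]
back 383 [0.42  0.264 0.021] [0.539 0.293 0.144]
```

View pics/crop1.png

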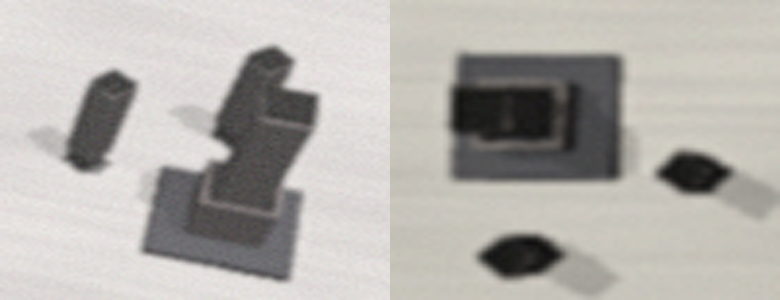

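View pics/crop2.png

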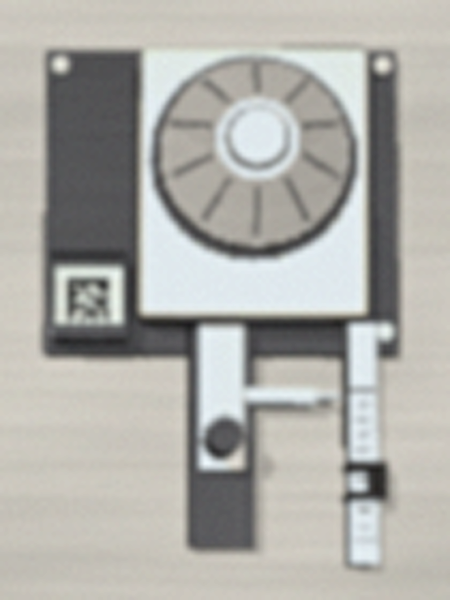

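Three bars could be meant: the one in the holder (top view (188,240), top at z≈0.143 m), and the loose ones at (224,255) and (193,274), both about 0.10 m high. The crop confirms the reader is the bar in the holder: its 0.143 m top matches 8+135 mm, it is the largest, and it stands in the socket. The fixture crop shows the handle, the pointer to its right, and the black clip in front of the pointer. I'll move over the fixture for a closer measurement.

Emit:
{"fn": "apply_moves", "kwargs": {
  "plan": [
    [[0.07,0.18,0.057,0,0,0.036,0.3],[0.07,0.18,0.057,0,0,0.036,0.3],[0.07,0.18,0.057,0,0,0.036,0.3],[0.07,0.18,0.057,0,0,0.036,0.3],[0.07,0.18,0.057,0,0,0.036,0.3],[0.07,0.18,0.057,0,0,0.036,0.3],[0.07,0.18,0.057,0,0,0.036,0.3],[0.07,0.18,0.057,0,0,0.036,0.3],[0.07,0.18,0.057,0,0,0.036,0.3],[0.07,0.18,0.057,0,0,0.036,0.3],[0,0,0,0,0,0,0.3],[0,0,0,0,0,0,0.3]]
  ]
}}

```text
time: 1.6
ee_pos: [0.4771, -0.0316, 0.3987]
orientation: [[1.0, 0.023, -0.01], [0.023, -1.0, -0.003], [-0.01, 0.002, -1.0]]
wrist_force: [-0.1, 0.1, -1.0]
gripper_width: 0.0603
```

Run:
```python
from h import *
s=ctrl.get_state(); print(s['time'],s['ee_pos'],s['orientation'].round(3),s['joint_pos'].round(2),s['gripper_width'])
p,d=grab('wrist','w1'); z=load('w1'); print(-z['T'][:3,:3].T@z['T'][:3,3],z['T'][2,:3])
cv2.imwrite('pics/w1b.png',cv2.convertScaleAbs(p[:,:,::-1],alpha=1.5,beta=5))
```

```text
1.6 [ 0.4770727  -0.03164516  0.39873771] [[ 1.     0.023 -0.01 ]
 [ 0.023 -1.    -0.003]
 [-0.01   0.002 -1.   ]] [ 0.39  0.24 -0.49  1.58  0.12  1.36 -0.09] 0.06034332547613699
[0.47707978 0.04789981 0.55320104] [-0.00342169 -0.28854841 -0.95745919]
```

View pics/w1b.png

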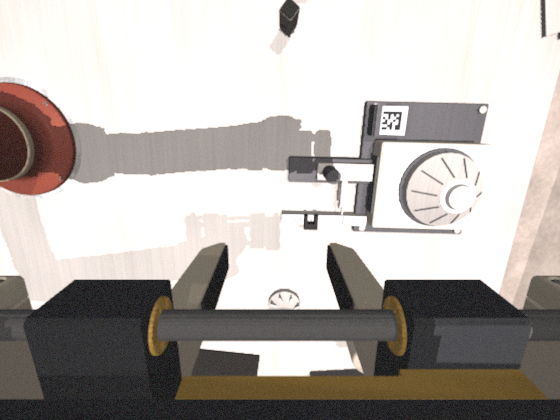

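The wrist view (picture 5) shows the code plate at (391,121), the handle at (332,174), the pointer at (345,200) and the clip at (312,220). Next come the measurements, with an enlarged clip and pointer crop.

Run:
```python
from h import *
z=load('w1');p=z['p'];W=cloud(z)
g=cv2.cvtColor(p,cv2.COLOR_RGB2GRAY)
# plate: bright component in window, fill with hull
def rect(mask,u0,v0,h,nm):
    n,l,st,c=cv2.connectedComponentsWithStats(mask.astype(np.uint8))
    i=1+np.argmax(st[1:,4]); ys,xs=np.where(l==i); pts=np.stack([xs+u0,ys+v0],1).astype(np.float32)
    w=np.array([ray(z,*q,h)[:2] for q in pts]).astype(np.float32)*1000
    r=cv2.minAreaRect(w); print(nm,st[i],np.round(r[0],1),np.round(r[1],1),round(r[2],2)); return r
w=g[95:145,372:415]; rect(w>110,372,95,.058,'plate')
w=g[130:240,360:500]; rect(w>130,360,130,.058,'housing')
Q=W[105:137,376:410].reshape(-1,3);m=(Q[:,2]>.045)&(Q[:,2]<.075);Q=Q[m];c=Q.mean(0);print('plate cloud',c,Q.min(0),Q.max(0),np.linalg.svd(Q-c,full_matrices=False)[2][2])
w=g[160:190,318:345]; rect(w<45,318,160,.088,'handle')
H=W[150:200,310:350].reshape(-1,3);H=H[H[:,2]>.075];print('handle cloud',len(H),H.min(0),H.max(0))
for (u,v,h) in [(483,110,.01),(458,232,.01),(362,228,.01)]: print(ray(z,u,v,h))
c=p[145:245,275:375]
cv2.imwrite('pics/crop3.png',cv2.convertScaleAbs(cv2.resize(c[:,:,::-1],(600,600),interpolation=cv2.INTER_CUBIC),alpha=1.2,beta=20))
# holder/reader from scene + top
for t in('scene0','top0'):
    X=cloud(load(t)).reshape(-1,3)
    m=(X[:,2]>.135)&(X[:,0]>.45)&(X[:,0]<.57)&(X[:,1]>.22)&(X[:,1]<.32);Q=X[m]
    print(t,len(Q),np.percentile(Q,[2,50,98],axis=0).round(4).tolist())
```

```text
plate [  7  10  30  31 648] [656.9  51.4] [42.3 45.6] 0.06
housing [    0     0   140   110 10750] [744.7 -55.8] [250.6 188.3] 1.64
plate cloud [0.65581985 0.05105955 0.05757506] [0.63023354 0.02620762 0.04540616] [0.6821884  0.07485075 0.06584183] [ 0.29881677 -0.00180432 -0.9543088 ]
handle [ 5  6 12 13 73] [552.5 -27.3] [19.  13.2] 52.24
handle cloud 188 [ 0.55185105 -0.04847152  0.07531666] [ 0.57595533 -0.02559391  0.09040981]
[0.82644057 0.07253442 0.01      ]
[ 0.82839551 -0.15283015  0.01      ]
[ 0.64130789 -0.1497979   0.01      ]
scene0 179 [[0.5118, 0.2689, 0.1354], [0.5284, 0.2822, 0.1419], [0.5401, 0.2954, 0.1443]]
top0 125 [[0.5092, 0.2667, 0.136], [0.5244, 0.2789, 0.1424], [0.5378, 0.2925, 0.148]]
```

View pics/crop3.png

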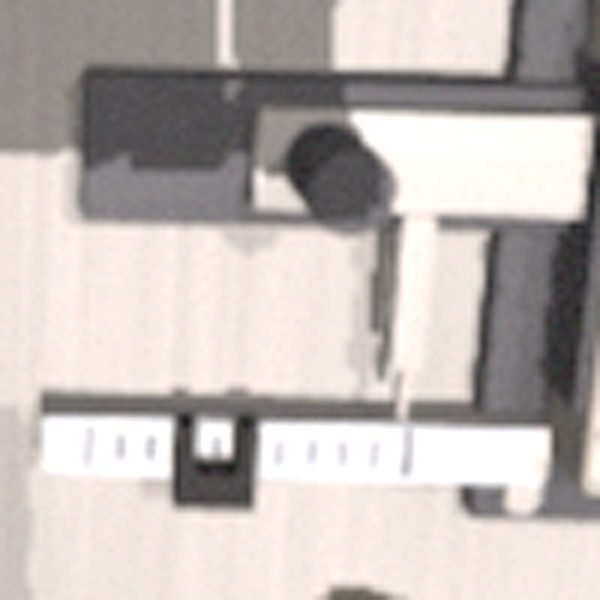

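Emit:
{"fn": "apply_moves", "kwargs": {
  "plan": [
    [[0.029,0.148,-0.047,0,0,0,0.3],[0.029,0.148,-0.047,0,0,0,0.3],[0.029,0.148,-0.047,0,0,0,0.3],[0.029,0.148,-0.047,0,0,0,0.3],[0.029,0.148,-0.047,0,0,0,0.3],[0,0,0,0,0,0,0.3],[0,0,0,0,0,0,0.3]]
  ]
}}

```text
time: 2.52
ee_pos: [0.5221, 0.1795, 0.3215]
orientation: [[1.0, -0.01, -0.017], [-0.01, -1.0, -0.013], [-0.017, 0.013, -1.0]]
wrist_force: [0.6, -0.6, -0.8]
gripper_width: 0.0606
```

Run:
```python
from h import *
z=load('w1'); a=ray(z,342.2,211.7,.035); b=ray(z,275+215/6,145+410/6,.038); print('pointer',a,'clip',b,'travel',a[0]-b[0])
s=ctrl.get_state(); print(s['time'],s['ee_pos'],s['orientation'].round(3),s['joint_pos'].round(2))
p,d=grab('wrist','w2')
cv2.imwrite('pics/w2b.png',cv2.convertScaleAbs(p[:,:,::-1],alpha=1.5,beta=5))
X=cloud(load('w2')).reshape(-1,3)
for lo,hi in((.135,.16),(.03,.052),(.002,.014)):
    m=(X[:,2]>lo)&(X[:,2]<hi)&(abs(X[:,0]-.52)<.065)&(abs(X[:,1]-.28)<.065);Q=X[m]
    r=cv2.minAreaRect((Q[:,:2]*1000).astype(np.float32)); print(lo,len(Q),np.percentile(Q,[2,50,98],axis=0).round(4).tolist(),r)
```

```text
pointer [ 0.59433029 -0.11008363  0.035     ] clip [ 0.53694569 -0.11384339  0.038     ] travel 0.05738459767992987
2.525 [0.52210764 0.17950352 0.32153027] [[ 1.    -0.01  -0.017]
 [-0.01  -1.    -0.013]
 [-0.017  0.013 -1.   ]] [-0.03  0.44 -0.54  1.54  0.23  1.25 -0.61]
0.135 791 [[0.5091, 0.2658, 0.1356], [0.5231, 0.2798, 0.1424], [0.5369, 0.2939, 0.1441]] ((523.4925537109375, 279.50225830078125), (29.358612060546875, 28.939754486083984), 88.88603210449219)
0.03 245 [[0.5015, 0.258, 0.0391], [0.5235, 0.2675, 0.0475], [0.5452, 0.3012, 0.0495]] ((523.3848876953125, 279.8227844238281), (43.552120208740234, 43.46607208251953), 89.24996948242188)
0.002 2409 [[0.4818, 0.2376, 0.0051], [0.5236, 0.2768, 0.0076], [0.5645, 0.3212, 0.0095]] ((524.58642578125, 283.062744140625), (133.63397216796875, 112.37348175048828), 9.336991310119629)
```

View pics/w2b.png

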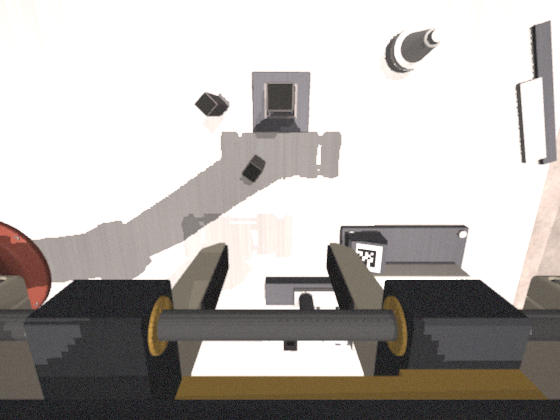

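The reader stands at (0.5234, 0.2797), yaw about 0. The travel needed is about 57 mm. Picture 7 (the wrist view) shows it in the holder at (280,97), with the small bars at (210,103) and (254,168).

Emit:
{"fn": "apply_moves", "kwargs": {
  "plan": [
    [[0.001,0.111,-0.09,0.004,-0.0054,0.003,0.3],[0.001,0.111,-0.09,0,0,0,0.3],[0.001,0.111,-0.09,0,0,0,0.3],[0,0,0,0,0,0,0.3],[0,0,0,0,0,0,0.3]]
  ]
}}

```text
time: 3.2
ee_pos: [0.5283, 0.2698, 0.2415]
orientation: [[1.0, -0.022, 0.009], [-0.022, -1.0, -0.004], [0.009, 0.004, -1.0]]
wrist_force: [-0.9, 0.0, -0.3]
gripper_width: 0.0607
```

Emit:
{"fn": "apply_moves", "kwargs": {
  "plan": [
    [[-0.016,0.033,-0.1,0.0013,0.003,0.007,0.3],[0,0,-0.1,0,0,0,0.3],[0,0,-0.08,0,0,0,0.3],[0,0,0,0,0,0,0.3],[0,0,0,0,0,0,0.3]]
  ]
}}

```text
time: 3.82
ee_pos: [0.5313, 0.2712, 0.1634]
orientation: [[1.0, -0.016, 0.014], [-0.016, -1.0, 0.0], [0.014, -0.001, -1.0]]
wrist_force: [0.4, 0.6, -0.3]
gripper_width: 0.0605
```

Emit:
{"fn": "apply_moves", "kwargs": {
  "plan": [
    [[-0.026,0.028,0,0.0,0.0045,0.005,0.3],[0,0,0,0,0,0,0.3]]
  ]
}}

```text
time: 4.08
ee_pos: [0.5242, 0.2805, 0.1661]
orientation: [[1.0, -0.0, 0.003], [-0.0, -1.0, 0.003], [0.003, -0.003, -1.0]]
wrist_force: [-0.3, 0.6, -0.7]
gripper_width: 0.0604
```

Emit:
{"fn": "apply_moves", "kwargs": {
  "plan": [
    [[0,0,0,0,0,0,0.3]]
  ]
}}

```text
time: 4.2
ee_pos: [0.5244, 0.2808, 0.1666]
orientation: [[1.0, 0.0, 0.004], [0.0, -1.0, 0.003], [0.004, -0.003, -1.0]]
wrist_force: [0.4, 0.4, -0.3]
gripper_width: 0.0603
```

Good. Single rows are accurate, and chains drift slightly. Next I descend 60 mm and close.

Emit:
{"fn": "apply_moves", "kwargs": {
  "plan": [
    [[-0.003,-0.003,-0.07,0,0.001,0,0.3],[0,0,-0.07,0,0,0,0.3],[0,0,-0.05,0,0,0,0.3],[0,0,0,0,0,0,0.3],[0,0,0,0,0,0,0.3]]
  ]
}}

```text
time: 4.82
ee_pos: [0.5246, 0.2811, 0.11]
orientation: [[1.0, 0.001, 0.004], [0.001, -1.0, 0.005], [0.004, -0.005, -1.0]]
wrist_force: [-0.4, -0.6, 0.5]
gripper_width: 0.0606
```

Emit:
{"fn": "apply_moves", "kwargs": {
  "plan": [
    [[-0.003,-0.004,-0.005,0.0015,0.0013,0,-0.2],[0,0,0,0,0,0,-1],[0,0,0,0,0,0,-1],[0,0,0,0,0,0,-1],[0,0,0,0,0,0,-1],[0,0,0,0,0,0,-1]]
  ],
  "newtons": 25
}}

```text
time: 5.58
ee_pos: [0.5246, 0.2803, 0.11]
orientation: [[1.0, 0.0, 0.003], [0.0, -1.0, 0.012], [0.003, -0.012, -1.0]]
wrist_force: [0.4, 0.2, 0.2]
gripper_width: 0.0301
```

Emit:
{"fn": "apply_moves", "kwargs": {
  "plan": [
    [[0,0,0.12,0,0,0,-1],[0,0,0.15,0,0,0,-1],[0,0,0.15,0,0,0,-1],[0,0,0.1,0,0,0,-1],[0,0,0,0,0,0,-1]]
  ]
}}

```text
time: 6.2
ee_pos: [0.5224, 0.2789, 0.2682]
orientation: [[1.0, 0.001, -0.002], [0.001, -1.0, 0.009], [-0.002, -0.009, -1.0]]
wrist_force: [0.6, 0.4, -1.2]
gripper_width: 0.0297
```

Emit:
{"fn": "apply_moves", "kwargs": {
  "plan": [
    [[0.037,-0.108,-0.02,0,-0.016,0,-1],[0.037,-0.108,-0.02,0,-0.016,0,-1],[0.037,-0.108,-0.02,0,-0.016,0,-1],[0.037,-0.108,-0.02,0,-0.016,0,-1],[0.037,-0.108,-0.02,0,-0.016,0,-1],[0.037,-0.108,-0.02,0,-0.016,0,-1],[0.037,-0.108,-0.02,0,-0.016,0,-1],[0,0,0,0,0,0,-1],[0,0,0,0,0,0,-1]]
  ]
}}

```text
time: 7.32
ee_pos: [0.5894, 0.0422, 0.2056]
orientation: [[0.947, 0.007, 0.32], [0.007, -1.0, 0.003], [0.32, -0.0, -0.947]]
wrist_force: [0.0, 0.9, -1.2]
gripper_width: 0.0297
```

Emit:
{"fn": "apply_moves", "kwargs": {
  "plan": [
    [[0.037,0.03,0.016,0,-0.008,-0.002,-1],[0,0,0,0,0,0,-1],[0,0,0,0,0,0,-1]]
  ]
}}

```text
time: 7.7
ee_pos: [0.6011, 0.0561, 0.2106]
orientation: [[0.938, 0.006, 0.345], [0.005, -1.0, 0.004], [0.345, -0.002, -0.938]]
wrist_force: [-0.3, 0.0, -0.8]
gripper_width: 0.0294
```

Run:
```python
from h import *
p,d=grab('scene','s3')
c=p[130:330,150:350,::-1]
cv2.imwrite('pics/s3c.png',cv2.convertScaleAbs(cv2.resize(c,(600,600),interpolation=cv2.INTER_CUBIC),alpha=1.6,beta=5))
```

```text
(no output)
```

View pics/s3c.png

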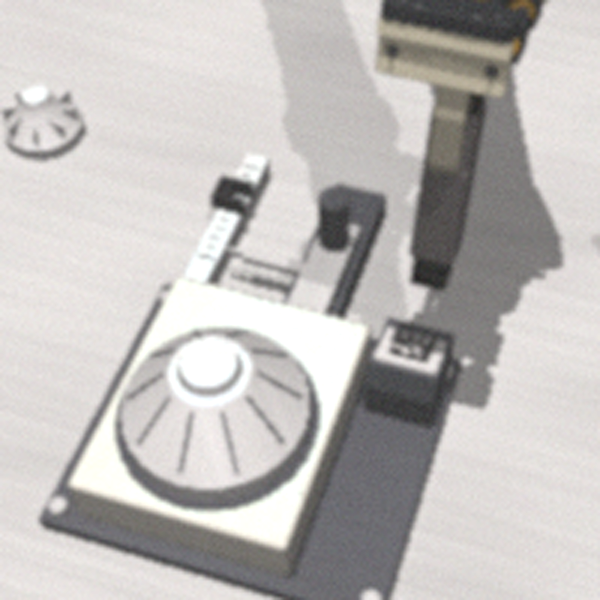

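Picture 8 shows the reader at (440,200) in the crop, held straight and aimed at the plate at (420,345). I'll nudge it 4 mm in y and hold for two seconds.

Emit:
{"fn": "apply_moves", "kwargs": {
  "plan": [
    [[0,-0.014,0,0,0,0,-1],[0,0,0,0,0,0,-1],[0,0,0,0,0,0,-1],[0,0,0,0,0,0,-1],[0,0,0,0,0,0,-1],[0,0,0,0,0,0,-1],[0,0,0,0,0,0,-1],[0,0,0,0,0,0,-1],[0,0,0,0,0,0,-1],[0,0,0,0,0,0,-1],[0,0,0,0,0,0,-1],[0,0,0,0,0,0,-1],[0,0,0,0,0,0,-1],[0,0,0,0,0,0,-1],[0,0,0,0,0,0,-1],[0,0,0,0,0,0,-1],[0,0,0,0,0,0,-1],[0,0,0,0,0,0,-1],[0,0,0,0,0,0,-1],[0,0,0,0,0,0,-1]]
  ]
}}

```text
time: 10.25
ee_pos: [0.6012, 0.0515, 0.2109]
orientation: [[0.938, 0.006, 0.346], [0.005, -1.0, 0.005], [0.346, -0.003, -0.938]]
wrist_force: [-1.0, 0.1, -1.2]
gripper_width: 0.0301
```

Emit:
{"fn": "apply_moves", "kwargs": {
  "plan": [
    [[-0.037,0.108,0.03,0,0.016,0,-1],[-0.037,0.108,0.03,0,0.016,0,-1],[-0.037,0.108,0.03,0,0.016,0,-1],[-0.037,0.108,0.03,0,0.016,0,-1],[-0.037,0.108,0.03,0,0.016,0,-1],[-0.037,0.108,0.03,0,0.016,0,-1],[-0.037,0.108,0.02,0,0.014,0,-1],[0,0,0,0,0,0,-1],[0,0,0,0,0,0,-1]]
  ]
}}

```text
time: 11.38
ee_pos: [0.521, 0.2823, 0.2722]
orientation: [[1.0, 0.001, -0.002], [0.001, -1.0, 0.002], [-0.002, -0.002, -1.0]]
wrist_force: [0.6, -1.0, -2.1]
gripper_width: 0.0296
```

Emit:
{"fn": "apply_moves", "kwargs": {
  "plan": [
    [[0.01,-0.008,-0.1,0,0,0,-1],[0,0,-0.1,0,0,0,-1],[0,0,-0.09,0,0,0,-1],[0,0,0,0,0,0,-1],[0,0,0,0,0,0,-1]]
  ]
}}

```text
time: 12.0
ee_pos: [0.5274, 0.2726, 0.1839]
orientation: [[1.0, -0.009, 0.003], [-0.009, -1.0, -0.002], [0.003, 0.002, -1.0]]
wrist_force: [0.1, 0.2, -1.1]
gripper_width: 0.03
```

Emit:
{"fn": "apply_moves", "kwargs": {
  "plan": [
    [[-0.011,0.024,-0.02,0,0.001,0.003,-1],[0,0,0,0,0,0,-1],[0,0,0,0,0,0,-1]]
  ]
}}

```text
time: 12.38
ee_pos: [0.5251, 0.281, 0.1802]
orientation: [[1.0, 0.001, 0.004], [0.001, -1.0, 0.001], [0.004, -0.001, -1.0]]
wrist_force: [0.4, 0.4, -1.6]
gripper_width: 0.03
```

Emit:
{"fn": "apply_moves", "kwargs": {
  "plan": [
    [[-0.003,-0.003,-0.05,0,0.001,0,-1],[0,0,-0.05,0,0,0,-1],[0,0,0,0,0,0,-1],[0,0,0,0,0,0,-1]]
  ]
}}

```text
time: 12.88
ee_pos: [0.5239, 0.2797, 0.1475]
orientation: [[1.0, 0.001, -0.0], [0.001, -1.0, 0.0], [-0.0, -0.0, -1.0]]
wrist_force: [0.2, -0.2, -1.5]
gripper_width: 0.0302
```

Emit:
{"fn": "apply_moves", "kwargs": {
  "plan": [
    [[0,0,-0.05,0,0,0,-1],[0,0,-0.05,0,0,0,-1],[0,0,0,0,0,0,-1],[0,0,0,0,0,0,-1]]
  ]
}}

```text
time: 13.38
ee_pos: [0.5239, 0.2797, 0.1153]
orientation: [[1.0, 0.001, -0.0], [0.001, -1.0, 0.0], [-0.0, -0.0, -1.0]]
wrist_force: [0.2, 0.0, -1.5]
gripper_width: 0.0301
```

Emit:
{"fn": "apply_moves", "kwargs": {
  "plan": [
    [[0,0,-0.018,0,0,0,-1],[0,0,0,0,0,0,-1]]
  ]
}}

```text
time: 13.62
ee_pos: [0.5245, 0.2802, 0.1104]
orientation: [[1.0, 0.001, 0.001], [0.001, -1.0, 0.001], [0.001, -0.001, -1.0]]
wrist_force: [1.5, -0.0, -1.9]
gripper_width: 0.0298
```

Now I release (to about 60 mm) and rise straight up.

Emit:
{"fn": "apply_moves", "kwargs": {
  "plan": [
    [[0,0,0,0,0,0,0.3],[0,0,0,0,0,0,0.3],[0,0,0,0,0,0,0.3],[0,0,0,0,0,0,0.3],[0,0,0,0,0,0,0.3]]
  ]
}}

```text
time: 14.25
ee_pos: [0.525, 0.2806, 0.1112]
orientation: [[1.0, 0.001, 0.003], [0.001, -1.0, 0.002], [0.003, -0.002, -1.0]]
wrist_force: [0.1, -0.4, 0.3]
gripper_width: 0.0602
```

Emit:
{"fn": "apply_moves", "kwargs": {
  "plan": [
    [[0,0,0.08,0,0,0,0.3],[0,0,0.12,0,0,0,0.3],[0,0,0.12,0,0,0,0.3],[0,0,0.08,0,0,0,0.3],[0,0,0,0,0,0,0.3]]
  ]
}}

```text
time: 14.88
ee_pos: [0.524, 0.28, 0.2338]
orientation: [[1.0, 0.001, 0.001], [0.001, -1.0, 0.001], [0.001, -0.001, -1.0]]
wrist_force: [-0.9, -0.1, -0.8]
gripper_width: 0.0608
```

Run:
```python
from h import *
s=ctrl.get_state();print(s['ee_pos'],s['gripper_width'])
grab('top','t4');X=cloud(load('t4')).reshape(-1,3)
grab('scene','s4');Y=cloud(load('s4')).reshape(-1,3)
for X in(X,Y):
    m=(X[:,2]>.13)&(X[:,2]<.155)&(abs(X[:,0]-.523)<.05)&(abs(X[:,1]-.28)<.05);Q=X[m]
    print(len(Q),np.percentile(Q,[2,50,98],axis=0).round(4).tolist() if len(Q) else '')
```

```text
[0.52399634 0.28003042 0.2337928 ] 0.06083846500548227
121 [[0.5117, 0.2636, 0.1311], [0.5249, 0.2744, 0.1417], [0.5404, 0.2876, 0.1467]]
210 [[0.5136, 0.2671, 0.1311], [0.5328, 0.2807, 0.1415], [0.5417, 0.2947, 0.144]]
```

The reader is back at its original height (top 0.142 m). Now I'll go over the handle.

Emit:
{"fn": "apply_moves", "kwargs": {
  "plan": [
    [[0.02,-0.13,0,0,0,0,0.3],[0.02,-0.13,0,0,0,0,0.3],[0.02,-0.13,0,0,0,0,0.3],[0.02,-0.13,0,0,0,0,0.3],[0.02,-0.13,0,0,0,0,0.3],[0.02,-0.13,0,0,0,0,0.3],[0.02,-0.13,0,0,0,0,0.3],[0.0,-0.06,0,0,0,0,0.3],[0,0,0,0,0,0,0.3],[0,0,0,0,0,0,0.3]]
  ]
}}

```text
time: 16.23
ee_pos: [0.5559, -0.0202, 0.2152]
orientation: [[0.999, 0.008, -0.032], [0.008, -1.0, -0.003], [-0.032, 0.003, -0.999]]
wrist_force: [-0.3, -0.3, -0.7]
gripper_width: 0.0608
```

Emit:
{"fn": "apply_moves", "kwargs": {
  "plan": [
    [[0.027,-0.056,0,0.001,-0.01,-0.0025,0.3],[0,0,0,0,0,0,0.3],[0,0,-0.1,0,0,0,0.3],[0,0,-0.1,0,0,0,0.3],[0,0,-0.1,0,0,0,0.3],[0,0,0,0,0,0,0.3],[0,0,0,0,0,0,0.3]]
  ]
}}

```text
time: 17.1
ee_pos: [0.5667, -0.0318, 0.1262]
orientation: [[1.0, 0.008, 0.009], [0.008, -1.0, 0.004], [0.009, -0.004, -1.0]]
wrist_force: [0.6, -0.3, -0.5]
gripper_width: 0.0605
```

Emit:
{"fn": "apply_moves", "kwargs": {
  "plan": [
    [[-0.009,-0.018,0,0.001,0.003,-0.0025,0.3],[0,0,0,0,0,0,0.3],[0,0,-0.07,0,0,0,0.3],[0,0,-0.07,0,0,0,0.3],[0,0,-0.06,0,0,0,0.3],[0,0,0,0,0,0,0.3],[0,0,0,0,0,0,0.3]]
  ]
}}

```text
time: 17.98
ee_pos: [0.5687, -0.0381, 0.0716]
orientation: [[1.0, -0.003, 0.013], [-0.003, -1.0, 0.007], [0.013, -0.007, -1.0]]
wrist_force: [0.1, 0.4, -0.2]
gripper_width: 0.0605
```

Emit:
{"fn": "apply_moves", "kwargs": {
  "plan": [
    [[-0.015,0.003,-0.024,0.002,0.004,0.001,0.3],[0,0,0,0,0,0,-0.2],[0,0,0,0,0,0,-1],[0,0,0,0,0,0,-1],[0,0,0,0,0,0,-1],[0,0,0,0,0,0,-1]]
  ],
  "newtons": 50
}}

```text
time: 18.73
ee_pos: [0.5635, -0.0373, 0.0659]
orientation: [[1.0, -0.0, -0.001], [-0.0, -1.0, 0.013], [-0.001, -0.013, -1.0]]
wrist_force: [-0.1, 0.2, 2.0]
gripper_width: 0.0231
```

Emit:
{"fn": "apply_moves", "kwargs": {
  "plan": [
    [[-0.035,0,0,0,0,0,-1],[-0.035,0,0,0,0,0,-1],[-0.035,0,0,0,0,0,-1],[-0.035,0,0,0,0,0,-1],[-0.035,0,0,0,0,0,-1],[0,0,0,0,0,0,-1],[0,0,0,0,0,0,-1],[0,0,0,0,0,0,-1]]
  ]
}}

```text
time: 19.73
ee_pos: [0.5278, -0.0373, 0.066]
orientation: [[0.999, -0.004, 0.036], [-0.005, -1.0, 0.019], [0.036, -0.019, -0.999]]
wrist_force: [7.3, -0.1, -4.0]
gripper_width: 0.0234
```

Emit:
{"fn": "apply_moves", "kwargs": {
  "plan": [
    [[0,0,0,0,0,0,-1],[0,0,0,0,0,0,-1]]
  ]
}}

```text
time: 19.98
ee_pos: [0.531, -0.0373, 0.066]
orientation: [[0.999, -0.005, 0.042], [-0.006, -1.0, 0.02], [0.041, -0.02, -0.999]]
wrist_force: [7.6, 0.5, -2.7]
gripper_width: 0.0239
```

Emit:
{"fn": "apply_moves", "kwargs": {
  "plan": [
    [[-0.035,0,0,0.003,0.013,0.001,-1],[-0.035,0,0,0,0.004,0,-1],[-0.03,0,0,0,0.002,0,-1],[-0.01,0,0,0,0.002,0,-1],[-0.01,0,0,0,0.002,0,-1]]
  ]
}}

```text
time: 20.6
ee_pos: [0.5164, -0.0371, 0.0661]
orientation: [[1.0, -0.002, 0.015], [-0.003, -0.999, 0.037], [0.015, -0.037, -0.999]]
wrist_force: [9.5, 0.7, -9.3]
gripper_width: 0.0235
```

Emit:
{"fn": "apply_moves", "kwargs": {
  "plan": [
    [[-0.01,0,0,0,0.002,0,-1],[-0.01,0,0,0,0.002,0,-1]]
  ]
}}

```text
time: 20.85
ee_pos: [0.5177, -0.0371, 0.0661]
orientation: [[1.0, -0.002, 0.018], [-0.003, -0.999, 0.039], [0.017, -0.039, -0.999]]
wrist_force: [7.6, 1.0, -8.5]
gripper_width: 0.0233
```

Emit:
{"fn": "apply_moves", "kwargs": {
  "plan": [
    [[-0.05,0,0,-0.01,0.006,0.001,-1],[-0.045,0,0,0,0.003,0,-1],[-0.02,0,0,0,0.002,0,-1],[-0.02,0,0,0,0.002,0,-1]]
  ]
}}

```text
time: 21.35
ee_pos: [0.4985, -0.0372, 0.0662]
orientation: [[1.0, -0.006, 0.021], [-0.006, -1.0, 0.016], [0.021, -0.016, -1.0]]
wrist_force: [11.8, -0.7, -10.3]
gripper_width: 0.0233
```

Emit:
{"fn": "apply_moves", "kwargs": {
  "plan": [
    [[-0.02,0,0,0,0.002,0,-1],[-0.02,0,0,0,0.002,0,-1]]
  ]
}}

```text
time: 21.6
ee_pos: [0.4962, -0.0372, 0.0661]
orientation: [[1.0, -0.007, 0.028], [-0.008, -1.0, 0.02], [0.028, -0.02, -0.999]]
wrist_force: [11.4, 0.2, -11.6]
gripper_width: 0.0234
```

Emit:
{"fn": "apply_moves", "kwargs": {
  "plan": [
    [[0.012,0,-0.002,-0.003,0.006,0.001,-1],[-0.015,0,0,0,0.002,0,-1],[-0.015,0,0,0,0.002,0,-1],[-0.015,0,0,0,0.002,0,-1]]
  ]
}}

```text
time: 22.1
ee_pos: [0.5047, -0.0372, 0.0661]
orientation: [[1.0, -0.009, 0.026], [-0.009, -1.0, 0.018], [0.026, -0.018, -1.0]]
wrist_force: [10.5, -0.8, -10.2]
gripper_width: 0.0235
```

Emit:
{"fn": "apply_moves", "kwargs": {
  "plan": [
    [[-0.015,0,0,0,0.002,0,-1],[-0.015,0,0,0,0.002,0,-1]]
  ]
}}

```text
time: 22.35
ee_pos: [0.5041, -0.0372, 0.0661]
orientation: [[1.0, -0.01, 0.03], [-0.01, -1.0, 0.021], [0.029, -0.021, -0.999]]
wrist_force: [10.2, 0.7, -9.0]
gripper_width: 0.0234
```

Run:
```python
from h import *
p,d=grab('scene','s5'); print(ctrl.get_state()['ee_pos'])
q,_=grab('wrist','w5')
a=cv2.resize(p[175:245,200:290,::-1],(770,600),interpolation=cv2.INTER_CUBIC)
cv2.imwrite('pics/s5c.png',cv2.convertScaleAbs(a,alpha=1.6,beta=5))
```

```text
[ 0.50399088 -0.03716097  0.06609773]
```

View pics/s5c.png

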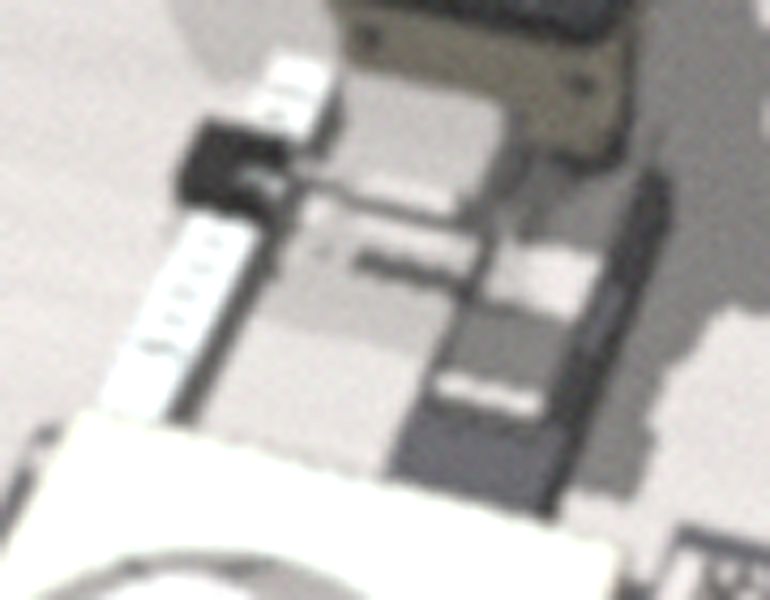

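Run:
```python
from h import *
z=load('s5')
for n,u,v,h in [('tip',290,178,.036),('ptrmid',400,213,.036),('notchwhite',262,178,.024),('clip near R corner',270,213,.038),('clip far R corner',292,152,.038),('clip near L',182,193,.038),('clip farL',205,120,.038)]:
    print(n,ray(z,200+u/8.556-.5,175+v/8.571-.5,h).round(4))
z=load('w5')
a=cv2.resize(z['p'][170:370,220:420,::-1],(600,600),interpolation=cv2.INTER_CUBIC)
cv2.imwrite('pics/w5c.png',cv2.convertScaleAbs(a,alpha=1.4,beta=10))
print([ (z['K']@(z['T']@np.array([*q,1]))[:3]/(z['T']@np.array([*q,1]))[2]).round(1)[:2] for q in [(.537,-.114,.038),(.594,-.11,.035)]])
```

```text
tip [ 0.5403 -0.1128  0.036 ]
ptrmid [ 0.5433 -0.079   0.036 ]
notchwhite [ 0.533 -0.125  0.024]
clip near R corner [ 0.5558 -0.1127  0.038 ]
clip far R corner [ 0.5326 -0.115   0.038 ]
clip near L [ 0.5563 -0.1386  0.038 ]
clip farL [ 0.5287 -0.1428  0.038 ]
[array([321.3, 340.5]), array([396.4, 331.1])]
```

View pics/w5c.png

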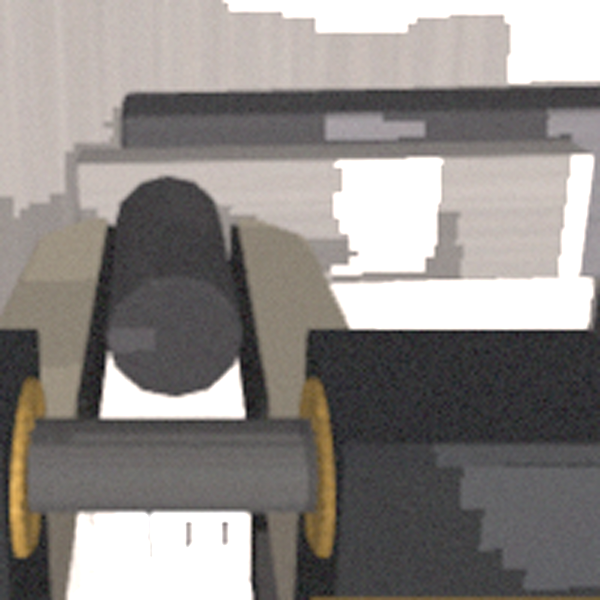

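Picture 9 (the scene crop) shows the pointer at the clip's notch, about 2 mm too far out. The travel count (59.5 mm against 57.4 mm) agrees. Picture 10 (the wrist view) shows the handle firmly between the fingers, with the clip hidden. I'll ease back 2 mm.

Emit:
{"fn": "apply_moves", "kwargs": {
  "plan": [
    [[-0.006,0,0,-0.003,0.006,0.001,-1],[-0.013,0,0,0,0.002,0,-1],[-0.014,0,0,0,0.002,0,-1],[-0.014,0,0,0,0.002,0,-1]]
  ]
}}

```text
time: 22.95
ee_pos: [0.507, -0.0372, 0.0661]
orientation: [[1.0, -0.01, 0.025], [-0.01, -1.0, 0.018], [0.025, -0.018, -1.0]]
wrist_force: [10.3, -0.5, -9.4]
gripper_width: 0.0237
```

Run:
```python
from h import *
for i in range(6):
    p,d=grab('scene','s6'); s=ctrl.get_state(); print(s['time'],s['ee_pos'].round(4),s['wrist_force'].round(1),s['gripper_width'])
z=load('s6')
a=cv2.resize(p[175:225,210:270,::-1],(720,600),interpolation=cv2.INTER_CUBIC)
cv2.imwrite('pics/s6c.png',cv2.convertScaleAbs(a,alpha=1.5,beta=5))
X=cloud(z).reshape(-1,3);m=(X[:,2]>.13)&(X[:,2]<.155)&(abs(X[:,0]-.523)<.05)&(abs(X[:,1]-.28)<.05)
print(np.percentile(X[m],[2,50,98],axis=0).round(3).tolist())
```

```text
23.0 [ 0.5069 -0.0372  0.0661] [ 9.9 -1.  -9. ] 0.023167867254189553
23.05 [ 0.5069 -0.0372  0.0661] [10.6  0.5 -9.1] 0.02328629186547925
23.1 [ 0.507  -0.0372  0.0661] [10.1  0.  -9.8] 0.023247474143741637
23.15 [ 0.5069 -0.0372  0.0661] [10.4  0.3 -9.2] 0.023530238625788263
23.2 [ 0.5069 -0.0372  0.0661] [ 9.5 -0.8 -9. ] 0.023553158542415027
23.25 [ 0.5069 -0.0372  0.0661] [10.5 -0.2 -8.7] 0.023377009989305225
[[0.514, 0.267, 0.131], [0.533, 0.281, 0.141], [0.542, 0.295, 0.144]]
```

View pics/s6c.png

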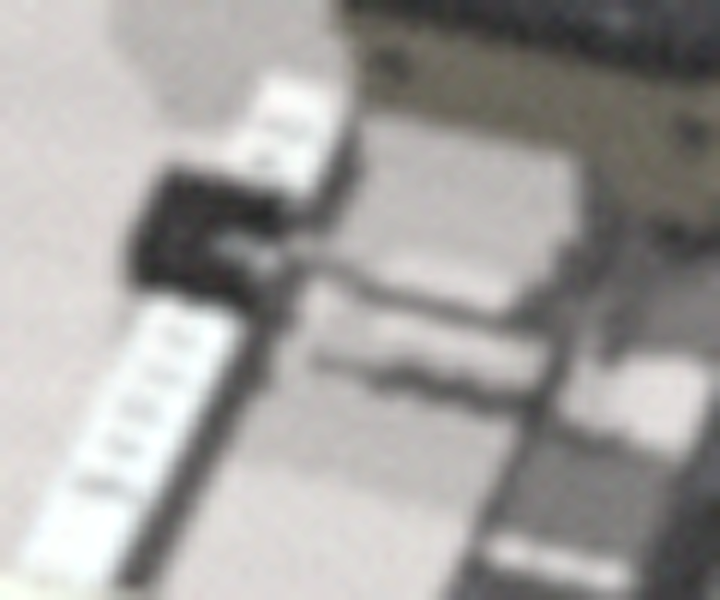

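Picture 11 shows the pointer at about (300,255) opposite the notch opening at (250,245), and the arm pose is steady. Handing in.

```bash
python3 -c "
from h import *
print(workorder.hand_in()); s=ctrl.get_state(); print(s['time'],s['ee_pos'],s['gripper_width'])"
```

```text
the job is handed in; nothing more can be done
None
the job is handed in; nothing more can be done
```

I booked in the fixture and opened it, and handed the job in while still holding the slide. No verdict was given.

- **Reader:** I took the largest reader (the one in the holder) and held it square to the code plate, about 6 cm off, for a little over 2 s. After I stood it back and let go, the depth images showed its top at 0.142 m, the same height as at the start.
- **Slide:** I pulled it out about 57 mm and held it with a 50 N grip. The travel I measured to the notch was 57.4 mm; by the tool position it stood at about 56.6 mm.
- **Last checks:** The tool stayed at x = 0.507 m, within 0.1 mm, over the last 0.3 s, with about 10 N pulling back. The final picture shows the pointer opposite the notch.
- **Disagreed or unclear:** Before I eased back 3 mm, scene-camera rays put the pointer 0 to 3 mm too far out, and the tool position said 2 mm. The pointer position should be good to about 2 mm. The wrist camera could not see the clip at the end.
- **Bystanders:** I did not remeasure the tool holder, hub or bottle, but the arm never went near them.

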